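Find the socket that fits the port nut

TASK

One of the three look-alike hex sockets in the blue rack fits the brass hex nut on the port block. Try them on the nut until you find the one that drops fully over it down to the washer, and put any socket that does not fit back upright in the rack. Finish still gripping the right socket, pressed lightly down in its seat on the nut; do not ram the nut, and leave the other things on the bench alone.

Things in the scene. Friction and masses are not known exactly. Their poses are not given: they have to be found in the camera images.
- nut_seat (a point): centre of the top face of the washer under the brass hex nut, 33 mm above the bench, on the nut's axis. z up; x normal to two of the nut's flats (as are 60 and 120 degrees from x). Nut: 24 mm across flats, 16 mm high, fixed; a 12 mm stud stands 3 mm out of its top. A seated socket's lower rim rests on the washer; one too small, or over 10 degrees off in yaw, stays 16 mm higher.
- port: fixed port block that carries the nut at its centre: aluminium plate 130x130x12 mm with four small corner screws, round grey boss 72 mm across up to 30 mm, steel washer 46 mm across up to 33 mm, then the nut. Origin at the centre of its underside on the bench; same axes as nut_seat.
- socket_1_head (a point): one of 3 steel hex sockets, alike outside, upright in the rack, 76 mm tall, 150 g. Hexagonal skirt 36 mm across flats, 30 mm high, with a hex bore 24 mm deep from below; above it (36 to 76 mm) a dark hex head 26 mm across flats, to be gripped. Origin on the axis in the head, 60 mm above the lower rim; z up; x normal to flats of head, skirt and bore alike (as are 60 and 120 degrees from x).
- socket_2_head (a point): another look-alike socket; size, origin and axes as socket_1_head. Bores: one of the three is 26.6 mm across flats and drops over the nut; the other two are too small and stop on the nut's top. The number in the name does not tell which.
- socket_3_head (a point): another look-alike socket; size, origin and axes as socket_1_head; which of the three fits is not known.
- rack: fixed blue rack, 80 (its x) x 260 (its y) x 22 mm, origin at the centre of its underside. Round pockets 46 mm across, 14 mm deep at y = -85, 0 and +85 mm; their floor is 8 mm above the bench, so a standing socket's head origin is 68 mm above the bench. Each pocket holds one socket at the start, at any yaw.
- timer_mid (a point): bystander, loose, to be left where it lies: white kitchen-style timer 62x66x17 mm; point at its centre, 8 mm up.
- petri_1_mid (a point): bystander, loose, to be left where it lies: clear round dish 58 mm across, 16 mm high; point at its centre, 8 mm up.
- marker_2_mid (a point): bystander, loose, to be left where it lies: white marker pen with blue cap, 124 mm long, 15 mm thick; point at its centre, 8 mm up.
Things that resemble listed ones, but are neither listed nor needed, are in the scene too. What is shaped like the part that bears socket_3_head but orange is not meant.

How it is judged:
By the outcome, as a careful person would: the job done as asked, in the order asked, and still so for the second after the job is handed in, while the arm keeps its last pose, push and grip.
It also fails if it takes over 72 s, if anything falls off the work surface, if the arm or the gripper's body presses on something with over 40 N, if the wrist force passes 120 N, or if a joint passes its speed limit or range.

ROBOT

A 6-joint arm with a two-finger parallel gripper is mounted at the origin on a cart in front of the work surface, level with it; the furniture and walls round the work are solid. World frame = base frame: x ahead of the robot, y to its left, z up, the work surface at z = 0. Lengths are in m, angles in degrees, forces in N, time in s.
With the tool pointing down it reaches from about 0.25 to 0.8 m from the base axis. Payload 3.9 kg.
Tool frame: the origin (TCP) lies midway between the tips of the shut fingers; the grasp point (between the pads) lies 19 mm behind it; z points along the fingers, y is the direction in which the jaws open and shut (so a half turn about z gives the same grasp; the last joint's range is limited). The gripper opens to 85 mm and grips with 20 to 120 N. Pads are 22 mm wide; open, the fingers measure 114 mm over their backs; the gripper's body (76 mm by 85 mm) begins 54 mm behind the grasp point. The pads swing forward as they close: fully open they stand 13 mm farther back than shut.
Start: joints at [-75, 14.897, -7.913, 67.191, 0, 90], TCP at [0.136, -0.507, 0.231] pointing down, gripper open.
Joint ranges: [-159.42, 159.42], [-47.68, 98.78], [-73.54, 78.23], [-108.79, 121.32], [-90, 84.71], [-180, 180]. Speed limits (degrees/s): [147.25, 147.25, 180, 180, 180, 180].

INTERFACE

Orientations are given as [roll, pitch, yaw] about the fixed x, y, z axes, in that order (R = Rz(yaw) Ry(pitch) Rx(roll)).
In Python, from cell import sense, snapshot, arm gives the robot as it stands.
- The arm moves only by the shell command python3 -m handwheel 'ROWS' [FORCE]. ROWS is JSON, a list of rows, each a list of 5 numbers: the opening in per cent of the stroke, from 0 (shut) to 100 (fully open), then the shift along the tool's x, y, z in mm, then the turn about the tool's z in degrees. In form: [[claw, dx, dy, dz, yaw], ...]. A call has 1 to 10 rows; each row shifts and turns the commanded pose from where the row before left it, along the tool's axes as they then stand; what a row does not reach is not made up. A row lasts 1/8 s, in which the tool goes at most 62.5 mm and 10.7 degrees, less where a joint would pass 70% of its speed; a pose out of reach is approached as far as the arm can. A call with a gripper value outside its range is refused whole. The fingers move at their own pace and stop on an object; FORCE is the grip in N (left out, the last holds). Time passes only in rows, so rows that do not move let the fingers close. It gives the time, the measured TCP pose, the force and the opening at its end, in the units of the state.
- sense(): the state, without advancing time (a new reading comes with each control period).
- snapshot(name): name is "scene" or "top"; returns a dict with "image" (400x640x3 uint8, red, green, blue), "range_z" (400x640 float32, m along the optical axis (not along the pixel's ray), 0 where there is no reading), "intrinsics" (3x3 intrinsics, pixels), "distortion" ([k1, k2, p1, p2, k3] as OpenCV has them; the pictures are not rectified), "extrinsics" (4x4, takes a point from world to camera coordinates). Camera axes: x right, y down, z forward; pixel columns grow to the right and rows downward; lengths in m; the calibration is good to about 2 mm. A picture is of the moment at which its call begins.
- arm.close_job(): hands the job in, once; it reports no verdict.
The state is a dict: "time": time; "q": joint angles; "dq": joint speeds; "tau": joint torques, N m; "tcp_pos": TCP position; "orientation": TCP orientation; "force": force on the tool from outside, world axes, zero at the start; "ft_torque": the same for the moment, N m; "gripper_width": finger opening in m.
Only numpy, scipy, OpenCV 4.12 (cv2) and the standard library are available. Lean on these libraries where they do the work, as an engineer would, in place of code of your own. Each camera call takes 0.05 s, during which the arm holds its last target.

## Working session

There is one attempt and no reset: what is moved stays moved. The work goes in short steps, Python scripts to look and compute and a shell command to move; the robot and the scene stay as the last step left them, time stands still between calls to the robot, and variables do not carry over. Pictures are saved under pics/ and viewed, and the job is handed in when it is done.

```bash
ls; mkdir -p pics; python3 - <<'E'
from cell import sense,snapshot
import cv2,numpy as np
print(sense())
for n in("scene","top"):
    s=snapshot(n);cv2.imwrite(f"pics/{n}0.png",s["image"][:,:,::-1])
    np.savez(f"{n}0.npz",**s)
    print(n,s["intrinsics"],s["distortion"],s["extrinsics"])
E
```

```text
pics
{'time': 0.0, 'q': array([-7.49997197e+01,  1.49374964e+01, -7.98789276e+00,  6.71920462e+01,
        8.25234189e-06,  8.99991635e+01]), 'dq': array([-0.04146638,  0.003895  ,  0.02982427,  0.01043914, -0.01971267,
        0.07288509]), 'tau': array([-9.20879320e-04, -4.05673492e+01,  2.53924423e+01,  1.85864180e-02,
       -6.64920458e-05, -8.23274547e-06]), 'tcp_pos': array([ 0.13569759, -0.5064202 ,  0.23043471]), 'orientation': array([-1.79882565e+02, -9.96684321e-06,  1.50011168e+01]), 'force': array([-0.48434458,  0.70656586,  0.36459898]), 'ft_torque': array([-0.01426894,  0.00876984, -0.00066217]), 'gripper_width': 0.08515394039316355}
scene [[367.22641104   0.         312.25296137]
 [  0.         367.22641104 200.47304029]
 [  0.           0.           1.        ]] [-0.06395691  0.          0.          0.          0.        ] [[ 0.86089433 -0.50865224 -0.01156972 -0.47759766]
 [-0.25727751 -0.41559887 -0.87240235  0.20758441]
 [ 0.43894105  0.75402286 -0.48865149  0.84972237]
 [ 0.          0.          0.          1.        ]]
top [[385.49652344   0.         322.05747969]
 [  0.         385.49652344 196.38734112]
 [  0.           0.           1.        ]] [0.02181496 0.         0.         0.         0.        ] [[ 0.0132604  -0.99990919  0.00240207 -0.01626419]
 [-0.99789815 -0.01338605 -0.0634043   0.54929333]
 [ 0.06343069 -0.00155626 -0.99798503  1.28664266]
 [ 0.          0.          0.          1.        ]]
```

View pics/scene0.png

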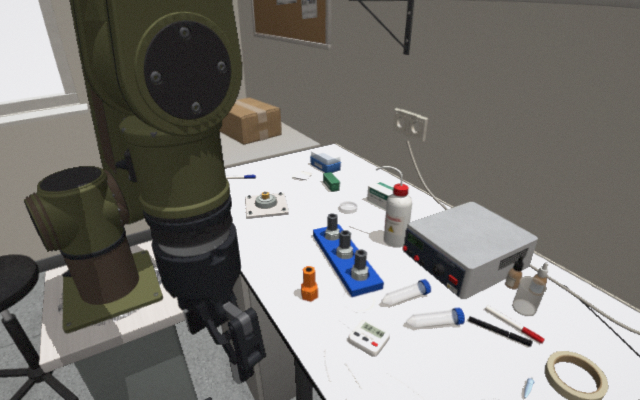

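View pics/top0.png

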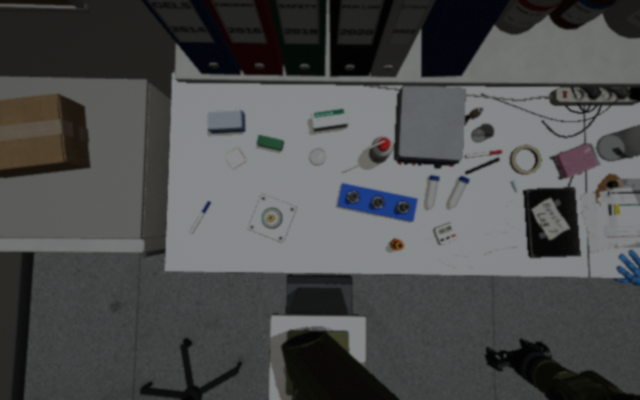

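The top view shows the rack at about (377,202), with sockets at (350,197), (377,202) and (402,208). The port is at (271,217), and the orange decoy is at (397,245). Next I'll enlarge crops.

```bash
cat > h.py <<'E'
import numpy as np,cv2
def load(n): return dict(np.load(f"{n}.npz"))
def ray(s,uv):
    p=cv2.undistortPoints(np.array(uv,float).reshape(-1,1,2),s["intrinsics"],s["distortion"]).reshape(-1,2)
    R=s["extrinsics"][:3,:3];t=s["extrinsics"][:3,3]
    d=np.c_[p,np.ones(len(p))]@R; return -R.T@t,d
def onz(s,uv,z):
    o,d=ray(s,uv); return o+d*((z-o[2])/d[:,2])[:,None]
def proj(s,P):
    R=s["extrinsics"][:3,:3];t=s["extrinsics"][:3,3]
    return cv2.projectPoints(np.array(P,float).reshape(-1,1,3),cv2.Rodrigues(R)[0],t,s["intrinsics"],s["distortion"])[0].reshape(-1,2)
E
python3 - <<'E'
from h import *
for n,(x0,y0,x1,y1) in(("scene0",(235,170,395,300)),("top0",(235,170,435,260))):
    s=load(n);im=s["image"][y0:y1,x0:x1,::-1]
    f=5 if n=="scene0" else 4
    f=4
    cv2.imwrite(f"pics/{n}crop.png",cv2.resize(im,None,fx=f,fy=f,interpolation=cv2.INTER_CUBIC))
    print(n,ray(s,[[300,200]])[0])
E
```

```text
scene0 [ 0.09158988 -0.79736936  0.59078956]
top0 [ 0.46674182 -0.0069075   1.31891674]
```

```bash
python3 - <<'E'
from h import *
for n in("scene0","top0"):
    s=load(n);im=s["image"].astype(np.uint8);h=cv2.cvtColor(im,cv2.COLOR_RGB2HSV)
    m=cv2.inRange(h,(105,150,60),(125,255,255))
    c,_=cv2.findContours(m,cv2.RETR_EXTERNAL,cv2.CHAIN_APPROX_NONE)
    c=[k for k in c if cv2.contourArea(k)>600]
    for k in c:
        if n=="top0" and k[:,0,1].mean()<150: continue
        p=onz(s,k.reshape(-1,2).astype(float),.022)
        r=cv2.minAreaRect((p[:,:2]*1000).astype(np.float32));print(n,r,k[:,0].mean(0))
E
```

```text
scene0 ((527.569580078125, -203.90028381347656), (272.5252990722656, 84.66497802734375), 78.93004608154297) [347.51438849 261.98201439]
top0 ((532.371337890625, -194.15135192871094), (254.70547485351562, 75.34337615966797), 79.07276153564453) [377.01612903 202.08602151]
```

View pics/scene0crop.png

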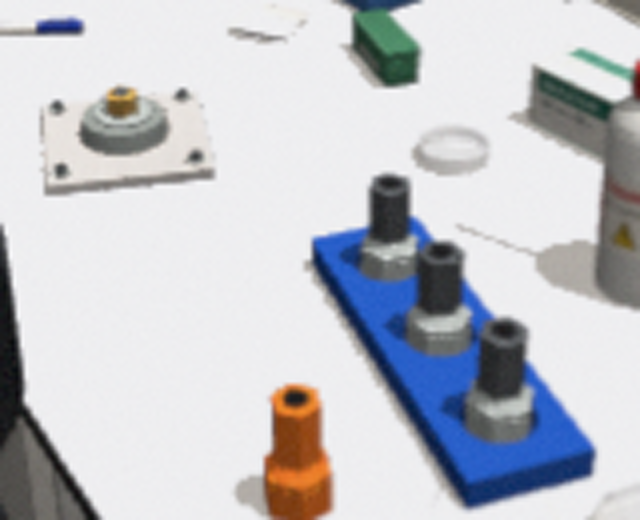

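View pics/top0crop.png

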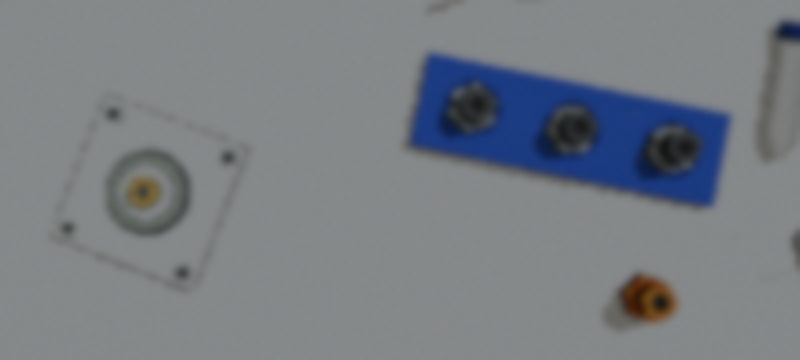

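The crops show three black head tops, the plate with its four screws, and the nut. Next I'll triangulate them.

```bash
cat >> h.py <<'E'
def tri(sa,ua,sb,ub):
    oa,da=ray(sa,[ua]);ob,db=ray(sb,[ub])
    A=np.zeros((3,3));b=np.zeros(3)
    ds=[]
    for o,d in((oa,da[0]),(ob,db[0])):
        d=d/np.linalg.norm(d);M=np.eye(3)-np.outer(d,d);A+=M;b+=M@o
    p=np.linalg.solve(A,b);d1=da[0]/np.linalg.norm(da[0]);d2=db[0]/np.linalg.norm(db[0])
    n=np.cross(d1,d2);n/=np.linalg.norm(n)
    return p,abs((ob-oa)@n)
E
python3 - <<'E'
from h import *
np.set_printoptions(precision=4,suppress=True)
S,T=load("scene0"),load("top0")
f=lambda x,y:(235+(x-1.5)/4,170+(y-1.5)/4)
sc={"h1":((390,180),.084),"h2":((441,247),.084),"h3":((505,326),.084),"nut":((122,92),.052),"sA":((182,95),.014),"sB":((196,157),.014),"sC":((56,106),.014),"sD":((61,170),.014)}
tp={"h1":(480,101),"h2":(576,124),"h3":(684,146),"nut":(143,191),"sA":(228,158),"sB":(181,272),"sC":(113,114),"sD":(68,229)}
for k,(p,z) in sc.items():
    print(k,onz(S,[f(*p)],z)[0],onz(T,[f(*tp[k])],z)[0],tri(S,f(*p),T,f(*tp[k])))
# depth-based: rack region points & port
for n,s in(("scene",S),("top",T)):
    Z=s["range_z"];print(n,(Z>0).mean())
    for k in("h1","h2","h3","nut"):
        u,v=np.round(f(*(sc[k][0] if n=="scene" else tp[k]))).astype(int)
        pts=[]
        o,d=ray(s,[[uu,vv] for vv in range(v-4,v+5) for uu in range(u-4,u+5)])
        z=Z[v-4:v+5,u-4:u+5].ravel()
        P=o+d*z[:,None]
        top=P[:,2].max();Q=P[(P[:,2]>top-.006)];print(k,top,len(Q),Q.mean(0))
E
```

```text
h1 [ 0.5526 -0.1088  0.084 ] [ 0.5515 -0.1133  0.084 ] (array([ 0.5507, -0.1127,  0.0867]), np.float64(0.001361660469260631))
h2 [ 0.536 -0.191  0.084] [ 0.534  -0.1904  0.084 ] (array([ 0.5349, -0.1909,  0.0842]), np.float64(0.0019461189457286032))
h3 [ 0.5211 -0.2754  0.084 ] [ 0.5176 -0.2769  0.084 ] (array([ 0.5184, -0.2771,  0.086 ]), np.float64(0.0021172181386585193))
nut [0.4755 0.1552 0.052 ] [0.476  0.1597 0.052 ] (array([0.4767, 0.1597, 0.0496]), np.float64(0.0013063631226037237))
sA [0.5432 0.1909 0.014 ] [0.5051 0.0934 0.014 ] (array([0.5006, 0.0903, 0.0719]), np.float64(0.0061951299765634115))
sB [0.5073 0.0935 0.014 ] [0.4087 0.1312 0.014 ] (array([0.4554, 0.1049, 0.027 ]), np.float64(0.1043429161138805))
sC [0.4459 0.2287 0.014 ] [0.5411 0.1915 0.014 ] (array([0.4926, 0.2076, 0.0168]), np.float64(0.10214932556687933))
sD [0.4103 0.1303 0.014 ] [0.4435 0.2271 0.014 ] (array([ 0.4447,  0.238 , -0.0522]), np.float64(0.004972554315783445))
scene 0.99584375
h1 0.08658500733750485 51 [ 0.548  -0.115   0.0841]
h2 0.08626732430387041 51 [ 0.5329 -0.1958  0.0841]
h3 0.08641394743351005 55 [ 0.5183 -0.2794  0.0841]
nut 0.5907895617950327 1 [ 0.0916 -0.7974  0.5908]
top 0.9961953125
h1 0.09070950816426548 31 [ 0.5497 -0.1119  0.087 ]
h2 0.09069993477118943 35 [ 0.5308 -0.1948  0.087 ]
h3 0.09123403355091608 31 [ 0.5159 -0.2783  0.0876]
nut 1.3189167430335023 1 [ 0.4667 -0.0069  1.3189]
```

```bash
python3 - <<'E'
from h import *
S,T=load("scene0"),load("top0")
def c(s,x,y,w,h,f):
    a=s["image"][y:y+h,x:x+w,::-1].astype(np.float32);a=np.clip(a*255/a.max()*1.0,0,255).astype(np.uint8)
    return cv2.resize(a,None,fx=f,fy=f,interpolation=cv2.INTER_CUBIC)
A=c(S,251,182,30,25,12);B=c(T,255,202,30,30,12)
o=np.zeros((360,740,3),np.uint8);o[:300,:360]=A;o[:360,370:730]=B
cv2.imwrite("pics/nutz.png",o)
A=c(S,320,205,60,75,7)
cv2.imwrite("pics/sockz.png",A)
E
```

```text
(no output)
```

View pics/nutz.png

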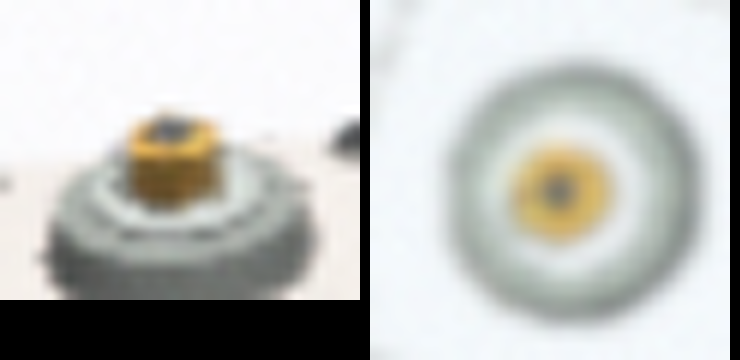

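View pics/sockz.png

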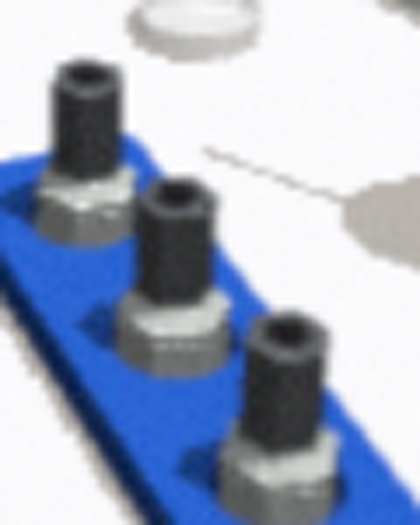

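```bash
python3 - <<'E'
from h import *
from cell import snapshot
np.set_printoptions(precision=2,suppress=True,linewidth=180)
for n in("scene","top"):
    ims=[]
    for _ in range(8):
        s=snapshot(n);ims.append(s["image"].astype(float))
    im=np.mean(ims,0);np.save(n+"avg.npy",im)
    u,v=proj(s,[[.4756,.1608,.049]])[0];u,v=int(round(u)),int(round(v))
    a=im[v-9:v+10,u-9:u+10]
    sat=a[...,0]-a[...,2]
    print(n,u,v);print(sat.round().astype(int))
E
```

```text
scene 264 193
[[ -2  -2  -2  -2  -2  -2  -2  -2  -2  -2  -2  -2  -2  -2  -2  -2  -2  -2  -2]
 [ -2  -2  -2  -2  -2  -2  -2  -2  -2  -2  -2  -2  -2  -2  -2  -2  -2  -2  -2]
 [ -2  -2  -1  -2  -2  -2  -2  -2  -2  -2  -2  -2  -2  -2  -2  -2  -2  -2  -2]
 [ -2  -2  -2  -2  -2  -2  -2  -2  -2  -2  -2  -2  -2  -2  -2  -2  -2  -2  -2]
 [ -2  -2  -2  -2  -2  -2  -2  -2  -2  -2  -2  -2  -2  -2  -2  -2  -2  -2  -2]
 [ -2  -2  -2  -2  -2  -2  -2  -2  -2  -2  -2  -2  -2  -2  -2  -2  -2  -2  -2]
 [ -2  -2  -2  -2  -2  -2  -2  -2  -2  -1  -1  -2  -1  -2  -2  -2  -2  -2  -2]
 [ -2  -2  -2  -2  -2  -2  -1   1   3  19  15   6  11   2  -1  -2  -2  -2  -2]
 [ -2  -2  -2  -2  -2  -1   5  49  50  10   3  18  64  64  10  -1  -2  -1  -2]
 [ -2  -2  -2  -2  -2  -1  25  90  58  21  20  49 100  94  33   1   0   1   3]
 [ -1  -1  -1  -1  -2  -1  28 114 120 108  98 114 118  82  24   4   6   9   8]
 [  4   5   6   6   5   2  14  61  72  76  74  71  76  54  20   1  -1   1   3]
 [  8   8   7   1   0   0   9  53  60  61  63  68  68  56  26   1  -1  -1   0]
 [  8   7   1  -1  -1  -1   8  47  58  57  62  68  64  48  
[... 868 characters left out ...]
30 48 48 41 43 54 52 28  6 -3 -4 -2 -2]
 [-3 -2 -2 -2  0 12 35 45 32 18 23 46 57 37  9 -2 -3 -3 -2]
 [-3 -2 -2 -3 -1 10 35 45 30 17 24 48 59 38 10 -2 -3 -3 -2]
 [-3 -2 -2 -2 -1  8 33 50 46 40 45 56 53 29  6 -2 -3 -2 -2]
 [-3 -1 -1 -2 -2  5 23 42 52 57 58 51 33 12  0 -3 -4 -2 -2]
 [-2 -1 -1 -2 -2  0  6 16 29 39 38 26 10  0 -3 -4 -3 -2 -2]
 [-2 -1 -1 -2 -2 -2 -2  0  4  9  9  4 -1 -4 -4 -3 -2 -2 -2]
 [-3 -2 -1 -2 -2 -2 -3 -3 -3 -2 -3 -3 -4 -4 -4 -3 -2 -2 -2]
 [-4 -2 -1 -1 -1 -2 -2 -3 -3 -4 -4 -3 -3 -3 -2 -2 -2 -2 -3]
 [-4 -3 -2 -1  0 -1 -2 -2 -2 -3 -2 -2 -2 -2 -2 -2 -2 -3 -3]
 [-4 -4 -3 -2  0  0 -1 -2 -2 -2 -2 -2 -2 -2 -2 -2 -3 -3 -4]
 [-4 -4 -4 -3 -2 -1 -1 -1 -2 -2 -1 -1 -1 -1 -2 -3 -4 -4 -4]]
```

The nut's body spans only about 7.6 px, which matches 24 mm across flats. Its bottom is V-shaped, so a corner faces the camera and the flat normals lie at -20.4° + 60k. Next I'll estimate the socket yaws.

```bash
python3 - <<'E'
from h import *
S=load("scene0");T=load("top0")
a=np.load("sceneavg.npy");b=np.load("topavg.npy")
o=np.zeros((560,780,3),np.uint8)
for i,P in enumerate([(.551,-.112),(.535,-.192),(.519,-.277)]):
    u,v=proj(S,[[*P,.05]])[0].astype(int)
    c=np.clip(a[v-16:v+17,u-12:u+13,::-1]*1.3,0,255).astype(np.uint8)
    c=cv2.resize(c,None,fx=10,fy=10,interpolation=cv2.INTER_CUBIC);o[:330,i*260:i*260+250]=c
    u,v=proj(T,[[*P,.05]])[0].astype(int)
    c=np.clip(b[v-11:v+11,u-12:u+13,::-1]*1.8,0,255).astype(np.uint8)
    c=cv2.resize(c,None,fx=10,fy=10,interpolation=cv2.INTER_CUBIC);o[335:555,i*260:i*260+250]=c
cv2.imwrite("pics/sk.png",o)
E
```

```text
(no output)
```

View pics/sk.png

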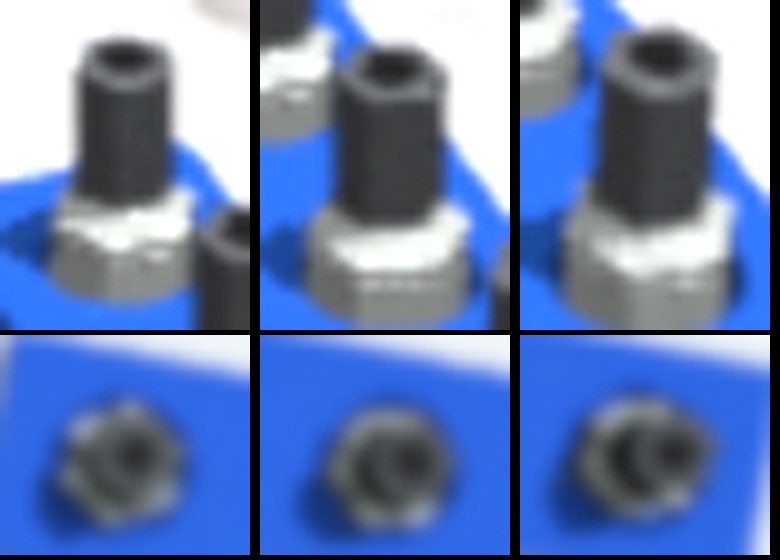

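```bash
python3 - <<'E'
from h import *
np.set_printoptions(precision=3,suppress=True)
T=load("top0");Z=T["range_z"]
vv,uu=np.mgrid[0:400,0:640]
o,d=ray(T,np.c_[uu.ravel(),vv.ravel()]);P=o+d*Z.ravel()[:,None]
P=P.reshape(400,640,3)
m=(P[...,2]>.06)&(P[...,0]>.25)&(P[...,0]<.75)&(abs(P[...,1])<.5)&(Z>0)
n,l,st,c=cv2.connectedComponentsWithStats(m.astype(np.uint8))
for i in range(1,n):
    q=P[l==i]; print(len(q),q.min(0),q.max(0))
s=[.535,-.192]
print(np.array(s)-[.1357,-.5064])
E
```

```text
26867 [ 0.726 -0.5    0.591] [0.75  0.269 0.872]
1878 [ 0.648 -0.459  0.06 ] [ 0.75  -0.252  0.105]
435 [ 0.668 -0.227  0.061] [ 0.731 -0.127  0.215]
1 [ 0.655 -0.417  0.062] [ 0.655 -0.417  0.062]
1 [ 0.656 -0.424  0.06 ] [ 0.656 -0.424  0.06 ]
2 [ 0.652 -0.43   0.061] [ 0.655 -0.43   0.062]
61 [ 0.535 -0.124  0.07 ] [ 0.561 -0.099  0.091]
63 [ 0.52  -0.208  0.063] [ 0.543 -0.181  0.091]
67 [ 0.505 -0.29   0.061] [ 0.528 -0.264  0.091]
67 [ 0.38  -0.273  0.06 ] [ 0.406 -0.246  0.084]
[0.399 0.314]
```

```bash
python3 -m handwheel '[[60,0,0,0,-10],[60,0,0,0,-10],[60,0,0,0,-10],[60,0,0,0,-10],[60,0,0,0,-10],[60,0,0,0,-10],[60,0,0,0,-9],[60,0,0,0,0]]' 30; python3 -c "
from cell import sense;s=sense();print(s['q'],s['orientation'],s['tcp_pos'])"
```

```text
time: 1.9
tcp_pos: [0.1359, -0.5071, 0.2313]
orientation: [180.0, 0.0, 83.9]
force: [-0.3, 0.4, -0.5]
gripper_width: 0.0512
[-7.50004818e+01  1.48931594e+01 -7.91217397e+00  6.71916554e+01
 -3.27155564e-04  2.11058210e+01] [1.79999221e+02 2.92704027e-03 8.38936972e+01] [ 0.13587045 -0.50709956  0.23134108]
```

```bash
python3 -m handwheel '[[60,39,40,0,0],[60,39,40,0,0],[60,39,40,0,0],[60,39,40,0,0],[60,39,40,0,0],[60,39,40,0,0],[60,39,40,0,0],[60,39,40,0,0],[60,39,40,0,0],[60,0,0,0,0]]'; python3 - <<'E'
from h import *
from cell import sense,snapshot
s=snapshot("scene");cv2.imwrite("pics/a1.png",cv2.resize(s["image"][100:340,200:500,::-1],None,fx=2.5,fy=2.5))
print(sense()['tcp_pos'],sense()['orientation'])
E
```

```text
time: 3.15
tcp_pos: [0.5335, -0.1933, 0.2309]
orientation: [179.9, -0.0, 84.2]
force: [-0.8, -0.8, 1.1]
gripper_width: 0.0512
[ 0.53157838 -0.19446334  0.23085811] [-1.79965428e+02  1.02865070e-02  8.40582168e+01]
```

View pics/a1.png

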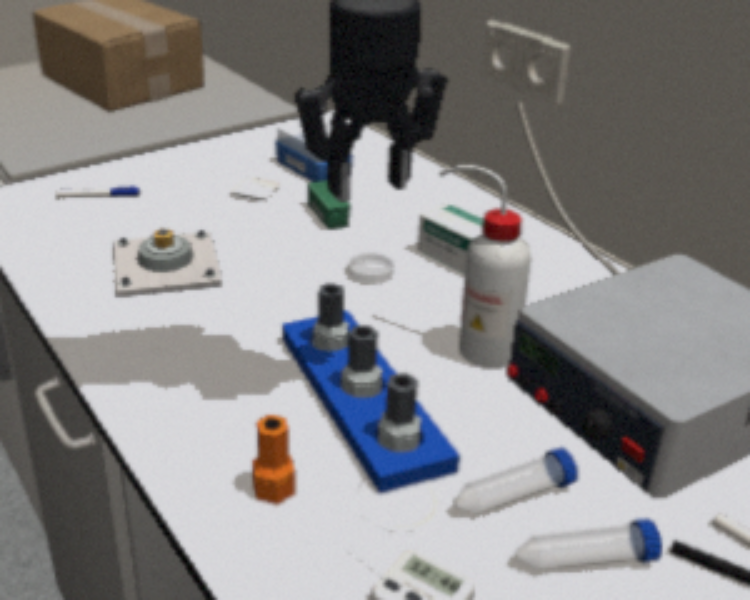

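The gripper is above the middle socket and clear of everything. Now I'll descend and grip.

```bash
python3 -m handwheel '[[60,3,3,50,0],[60,0,0,50,0],[60,0,0,45,0],[60,0,0,25,0],[60,0,0,15,0],[60,0,0,0,0]]'; python3 - <<'E'
from h import *
from cell import sense,snapshot
for n,c in(("scene",(150,300,280,440)),("top",(120,280,280,460))):
    s=snapshot(n);im=s["image"][c[0]:c[1],c[2]:c[3],::-1];cv2.imwrite(f"pics/a2{n}.png",cv2.resize(im,None,fx=4,fy=4,interpolation=cv2.INTER_CUBIC))
E
```

```text
time: 3.95
tcp_pos: [0.5327, -0.1934, 0.0458]
orientation: [-179.9, -0.0, 83.9]
force: [-0.2, -0.3, 1.5]
gripper_width: 0.0514
```

View pics/a2scene.png

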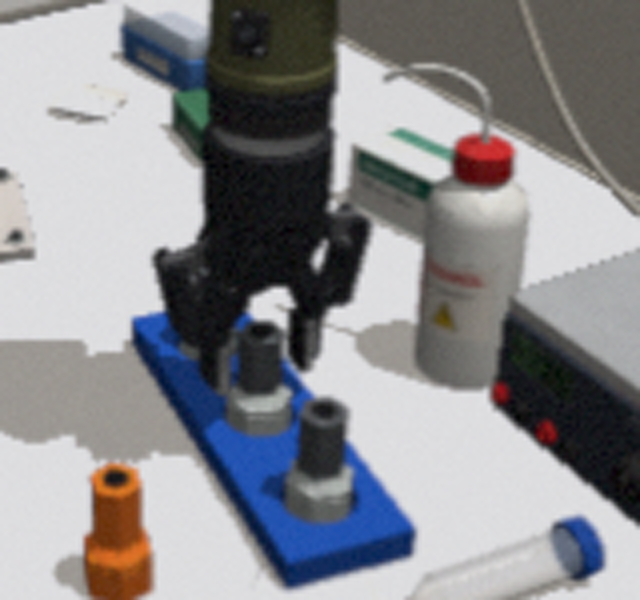

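```bash
python3 -m handwheel '[[0,0,0,0,0],[0,0,0,0,0],[0,0,0,0,0],[0,0,0,0,0],[0,0,0,0,0]]' 25;python3 -m handwheel '[[60,0,0,0,0],[60,0,0,0,0],[60,0,0,0,-10],[60,0,0,0,-10],[60,0,0,0,-10],[60,0,0,0,-10],[60,0,0,0,-10],[60,0,0,0,-10],[60,0,0,0,0]]' 25; python3 -m handwheel '[[0,0,0,0,0],[0,0,0,0,0],[0,0,0,0,0],[0,0,0,0,0],[0,0,0,0,0]]' 40
```

```text
time: 4.68
tcp_pos: [0.5347, -0.1936, 0.0476]
orientation: [179.9, 0.1, 84.0]
force: [-2.1, -1.1, 5.8]
gripper_width: 0.0269
time: 5.8
tcp_pos: [0.5337, -0.1928, 0.046]
orientation: [-180.0, -0.0, 143.9]
force: [0.6, 1.0, -0.2]
gripper_width: 0.0509
time: 6.42
tcp_pos: [0.5338, -0.1929, 0.0463]
orientation: [180.0, -0.0, 144.0]
force: [0.1, 0.1, -0.8]
gripper_width: 0.0261
```

The width is 26.1 mm, so the pads are flat on the head and the socket is centred in two directions. Next: lift, turn to yaw 129.6 and carry it over the nut.

```bash
python3 -m handwheel '[[0,0,0,-20,0],[0,0,0,-30,0],[0,0,0,-30,7.2],[0,0,0,0,7.2],[0,0,0,0,0]]' 40
python3 -m handwheel '[[0,30,18,0,0],[0,40,23,0,0],[0,40,23,0,0],[0,40,23,0,0],[0,40,23,0,0],[0,40,23,0,0],[0,40,23,0,0],[0,40,25,0,0],[0,0,0,0,0],[0,0,0,0,0]]' 
python3 - <<'E'
from h import *
from cell import sense,snapshot
t=[]
for n,c in(("scene",(130,250,220,340)),("top",(160,280,200,350))):
    s=snapshot(n);np.savez(n+"1.npz",**s);im=s["image"][c[0]:c[1],c[2]:c[3],::-1];cv2.imwrite(f"pics/a3{n}.png",cv2.resize(im,None,fx=5,fy=5,interpolation=cv2.INTER_CUBIC))
    t.append(sense()); print(t[-1]['tcp_pos'],t[-1]['orientation'],t[-1]['force'])
E
```

```text
time: 7.05
tcp_pos: [0.5338, -0.193, 0.1264]
orientation: [180.0, 0.0, 129.7]
force: [-0.3, 0.3, -1.6]
gripper_width: 0.0262
time: 8.3
tcp_pos: [0.4751, 0.1609, 0.1257]
orientation: [-179.9, -0.0, 129.7]
force: [0.1, 0.6, -1.2]
gripper_width: 0.0265
[0.47531313 0.16046399 0.12579484] [-1.79915242e+02 -4.25869124e-03  1.29622114e+02] [ 0.1466122   0.27902853 -1.13547896]
[0.47547532 0.16021145 0.125916  ] [-1.79931467e+02 -5.48851492e-03  1.29568708e+02] [ 0.26486099 -0.03664543 -0.99586065]
```

View pics/a3scene.png

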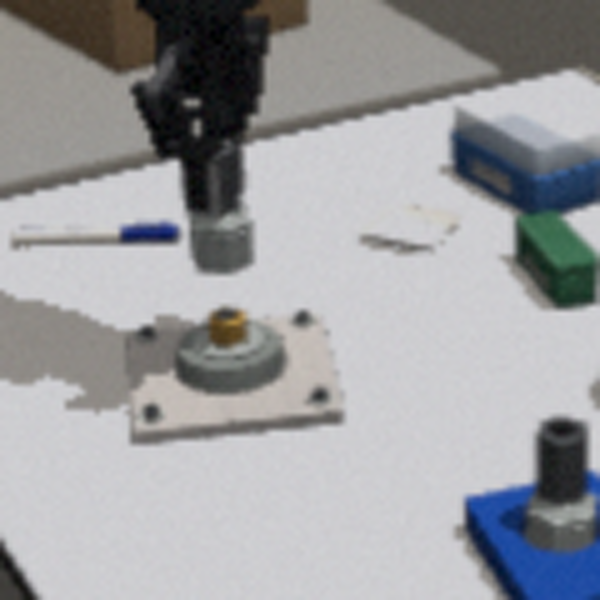

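View pics/a3top.png

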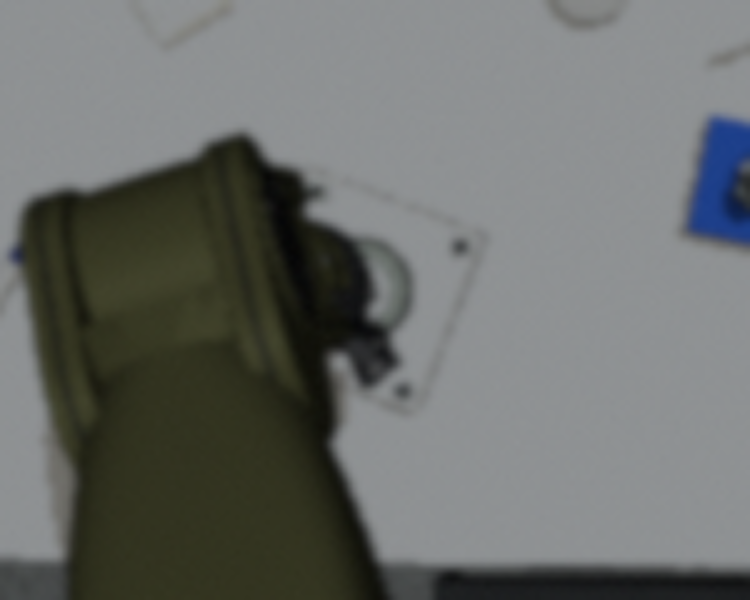

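```bash
python3 - <<'E'
from h import *
S=load("scene1");np.set_printoptions(precision=2,suppress=True)
print(proj(S,[[.4754,.1604,.103],[.4754,.1604,.088],[.4754,.1604,.041],[.4756,.1608,.049],[.4766,.1608,.041],[.4756,.1618,.041]]))
im=S["image"].astype(int)
# column profile of socket skirt row & nut row
for r in(172,174,176,178,180): print(r,im[r,252:278].mean(1).round().astype(int))
for r in(192,193,194,195,196,197): print(r,(im[r,252:278,0]-im[r,252:278,2]))
E
```

```text
[[263.17 177.33]
 [263.54 181.7 ]
 [264.67 195.04]
 [264.48 192.74]
 [264.96 194.9 ]
 [264.54 194.85]]
172 [207 205 205 207 193 133  78  57  56  53  68  73  56  79 101 110 150 178
 205 206 206 205 206 207 205 204]
174 [147 153 176 198 205 184 101  95  98  98 102 120 153 161 159 158 153 148
 161 201 207 207 207 206 207 207]
176 [ 57  60  66 103 173 182  90  86  80  76  76  91  95  99 102 104 121 108
 152 200 206 207 206 205 207 206]
178 [100  99 105 141 197 186 106  81  73  74  78  75  73  81  88  88  85  97
 144 199 208 207 206 205 206 206]
180 [206 205 207 206 207 191 129  79  73  76  79  77  80  83  88  90  87  96
 135 201 206 208 208 205 206 206]
192 [-4 -1 -4 -2 -4 -3 -3 -3 -3  3 21 19  7  3 11 42 50 13 -2 -2 -3 -4 -2 -4
  0 -1]
193 [ 8  8  7  2 -1 -1  0 -2 -1  9 38 29 13 18 36 70 77 28  1  1  0  3  4  4
  5  5]
194 [ 7  8 10  8  5  6  2 -3 -1  9 54 59 62 76 95 96 65 20  2  4  8 10 11 11
 12  9]
195 [ 8  7  8  8  7  5  4  4  2 14 44 52 57 62 60 64 43 16  2  0 -1  4  7 12
 13 10]
196 [ 6  7  6  8  5  4  0  0  2  9 44 46 50 58 57 57 49 22  0  0  0  0  2  9
 12 12]
197 [ 8  8  8  6  3  0 -2 -1 -2  7 40 46 49 50 60 54 40 16  0 -2  0  0  1  3
  8 12]
```

The socket's predicted and observed offsets match the nut's, so lateral alignment is within about 0.5 mm. Descending gently.

```bash
python3 -m handwheel '[[0,0,0,15,0],[0,0,0,15,0],[0,0,0,4,0],[0,0,0,0,0]]';python3 -m handwheel '[[0,0,0,2,0],[0,0,0,1,0],[0,0,0,1,0],[0,0,0,0,0]]';python3 -m handwheel '[[0,0,0,1,0],[0,0,0,0,0]]';
```

```text
time: 8.9
tcp_pos: [0.4757, 0.1605, 0.0922]
orientation: [-180.0, -0.0, 129.5]
force: [-0.6, -0.0, -1.8]
gripper_width: 0.0264
time: 9.4
tcp_pos: [0.4757, 0.1613, 0.0883]
orientation: [180.0, 0.0, 129.6]
force: [0.2, -0.5, -1.4]
gripper_width: 0.0266
time: 9.65
tcp_pos: [0.4757, 0.1613, 0.0873]
orientation: [-180.0, -0.0, 129.6]
force: [0.4, 0.2, -1.7]
gripper_width: 0.0268
```

```bash
python3 -m handwheel '[[0,0,0,1,0],[0,0,0,0,0]]';python3 -m handwheel '[[0,0,0,1,0],[0,0,0,0,0]]'
```

```text
time: 9.9
tcp_pos: [0.4758, 0.1613, 0.0871]
orientation: [180.0, 0.0, 129.6]
force: [-2.2, -1.4, 5.0]
gripper_width: 0.0264
time: 10.15
tcp_pos: [0.4759, 0.1613, 0.0871]
orientation: [179.9, 0.0, 129.6]
force: [-4.1, -0.9, 12.6]
gripper_width: 0.0265
```

Contact at nut-top height. Before rejecting it, I'll try a small search in the plane under light pressure.

```bash
python3 -m handwheel '[[0,1.5,0,0,0],[0,0,1.5,0,0],[0,-1.5,0,0,0],[0,0,0,0,0]]';python3 -m handwheel '[[0,-1.5,0,0,0],[0,0,-1.5,0,0],[0,0,-1.5,0,0],[0,0,0,0,0]]'; python3 -m handwheel '[[0,1.5,0,0,0],[0,1.5,0,0,0],[0,-1.5,1.5,0,0],[0,0,0,0,0]]'
```

```text
time: 10.65
tcp_pos: [0.476, 0.1614, 0.087]
orientation: [-179.9, 0.0, 129.6]
force: [-5.6, -3.1, 15.2]
gripper_width: 0.0261
time: 11.15
tcp_pos: [0.4759, 0.1608, 0.0871]
orientation: [179.8, -0.1, 129.6]
force: [-4.2, 3.1, 11.0]
gripper_width: 0.0264
time: 11.65
tcp_pos: [0.4759, 0.1613, 0.0871]
orientation: [179.9, 0.0, 129.6]
force: [-4.6, -0.8, 11.7]
gripper_width: 0.0258
```

```bash
python3 -m handwheel '[[0,0,0,-2,0],[0,0,1.5,0,0],[0,0,0,2,0],[0,0,0,0,0]]';python3 -m handwheel '[[0,0,0,-2,0],[0,0,-3,0,0],[0,0,0,2,0],[0,0,0,0,0]]'; python3 -m handwheel '[[0,0,0,-2,0],[0,1.5,1.5,0,0],[0,0,0,2,0],[0,0,0,0,0]]'; python3 -m handwheel '[[0,0,0,-2,0],[0,-3,0,0,0],[0,0,0,2,0],[0,0,0,0,0]]'
```

```text
time: 12.15
tcp_pos: [0.4773, 0.1624, 0.087]
orientation: [179.9, 0.0, 129.6]
force: [-3.7, -1.5, 14.0]
gripper_width: 0.0265
time: 12.65
tcp_pos: [0.475, 0.1604, 0.0871]
orientation: [179.9, 0.0, 129.6]
force: [-3.4, -1.1, 16.0]
gripper_width: 0.0264
time: 13.15
tcp_pos: [0.4746, 0.1613, 0.087]
orientation: [-179.9, 0.1, 129.6]
force: [-4.7, -4.9, 18.8]
gripper_width: 0.0267
time: 13.65
tcp_pos: [0.4762, 0.1609, 0.087]
orientation: [179.9, -0.1, 129.6]
force: [-6.2, 0.4, 18.9]
gripper_width: 0.0264
```

Nothing dropped at any offset, so this one goes back to the middle pocket.

```bash
python3 -m handwheel '[[0,0,0,-10,0],[0,0,0,-32,0],[0,-30,-18,0,0],[0,-40,-23,0,0],[0,-40,-23,0,0],[0,-40,-23,0,0],[0,-40,-23,0,0],[0,-40,-23,0,0],[0,-40,-24,0,0],[0,-38,-24,0,0]]';python3 -m handwheel '[[0,0,0,0,0],[0,0,0,0,0]]'
```

```text
time: 14.9
tcp_pos: [0.5337, -0.1944, 0.1266]
orientation: [-180.0, -0.0, 129.6]
force: [0.5, -0.5, -2.2]
gripper_width: 0.0268
time: 15.15
tcp_pos: [0.533, -0.1924, 0.1265]
orientation: [-180.0, -0.1, 129.6]
force: [-0.2, -0.2, -2.2]
gripper_width: 0.0263
```

```bash
python3 -m handwheel '[[0,0,0,40,0],[0,0,0,28,0],[0,0,0,8,0],[0,0,0,3,0],[0,0,0,0,0]]';python3 -m handwheel '[[0,0,0,1,0],[0,0,0,0,0]]'
```

```text
time: 15.78
tcp_pos: [0.534, -0.1922, 0.049]
orientation: [180.0, 0.0, 129.6]
force: [-0.7, 0.4, -1.6]
gripper_width: 0.0264
time: 16.02
tcp_pos: [0.5341, -0.1927, 0.0479]
orientation: [180.0, 0.1, 129.6]
force: [0.1, -0.5, -1.0]
gripper_width: 0.0265
```

```bash
python3 -m handwheel '[[0,0,0,1,0],[60,0,0,0,0],[60,0,0,0,0],[60,0,0,0,0],[60,0,0,-30,0],[60,0,0,-35,0],[60,0,0,0,10],[60,0,0,0,10],[60,0,0,0,10],[60,0,0,0,1]]';python3 -m handwheel '[[60,-40,-14,0,0],[60,-40,-14,0,0],[60,0,0,0,0],[60,0,0,0,0]]'
python3 - <<'E'
from h import *
from cell import sense,snapshot
s=snapshot("scene");np.savez("scene2.npz",**s);im=s["image"][150:300,280:440,::-1];cv2.imwrite("pics/a4.png",cv2.resize(im,None,fx=4,fy=4,interpolation=cv2.INTER_CUBIC))
t=sense(); print(t['tcp_pos'],t['orientation'],t['force'])
E
```

```text
time: 17.27
tcp_pos: [0.5336, -0.1926, 0.1114]
orientation: [180.0, 0.0, 98.7]
force: [-0.6, -0.2, -0.2]
gripper_width: 0.0515
time: 17.77
tcp_pos: [0.5176, -0.2756, 0.1111]
orientation: [-180.0, -0.0, 98.7]
force: [0.2, -0.3, -0.2]
gripper_width: 0.0511
[ 0.51773345 -0.27514424  0.11115432] [-1.79983941e+02 -4.52233086e-02  9.86834260e+01] [-0.49641262 -0.05903698 -0.9404996 ]
```

View pics/a4.png

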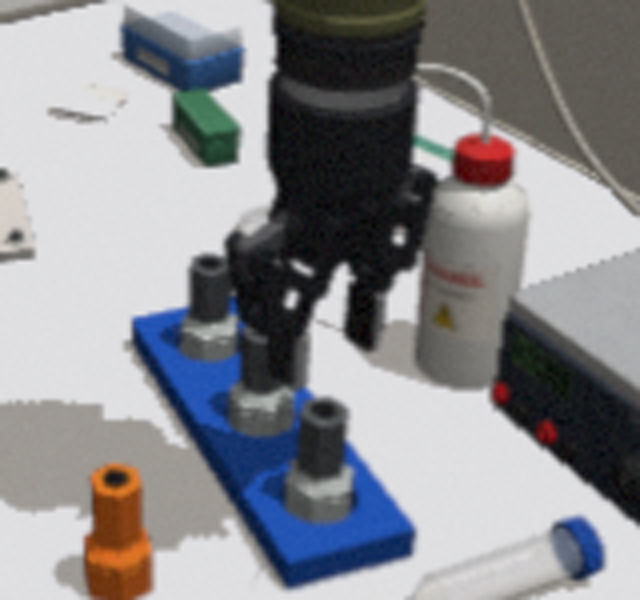

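The middle socket stands upright again in its pocket, with its skirt at crop (262,405). Now I'll grip the near-right one.

```bash
python3 -m handwheel '[[60,0,0,35,0],[60,0,0,22,0],[60,0,0,8,0],[0,0,0,0,0],[0,0,0,0,0],[0,0,0,0,0],[0,0,0,0,0],[0,0,0,0,0]]' 25;python3 -m handwheel '[[60,0,0,0,0],[60,0,0,0,0],[60,0,0,0,-10],[60,0,0,0,-10],[60,0,0,0,-10],[60,0,0,0,-10],[60,0,0,0,-10],[60,0,0,0,-10],[60,0,0,0,0]]' 25; python3 -m handwheel '[[0,0,0,0,0],[0,0,0,0,0],[0,0,0,0,0],[0,0,0,0,0],[0,0,0,0,0]]' 40
```

```text
time: 18.82
tcp_pos: [0.5181, -0.2761, 0.0468]
orientation: [180.0, 0.0, 98.6]
force: [-0.1, -0.0, 1.1]
gripper_width: 0.026
time: 19.95
tcp_pos: [0.5179, -0.2759, 0.0463]
orientation: [-180.0, -0.0, 158.5]
force: [-1.1, 0.7, -0.4]
gripper_width: 0.0514
time: 20.58
tcp_pos: [0.5178, -0.2761, 0.0463]
orientation: [-180.0, -0.0, 158.6]
force: [-1.2, -1.3, -0.4]
gripper_width: 0.0258
```

```bash
python3 -m handwheel '[[0,0,0,-20,0],[0,0,0,-30,0],[0,0,0,-30,9.7],[0,0,0,0,9.7],[0,0,0,0,9.6],[0,0,0,0,0]]' 40
python3 -m handwheel '[[0,36,24,0,0],[0,44,30,0,0],[0,44,30,0,0],[0,44,30,0,0],[0,44,30,0,0],[0,44,30,0,0],[0,44,30,0,0],[0,44,30,0,0],[0,20,12,0,0],[0,0,0,0,0]]' 
python3 -m handwheel '[[0,0,0,0,0]]'
```

```text
time: 21.32
tcp_pos: [0.5177, -0.2754, 0.126]
orientation: [180.0, -0.1, 129.7]
force: [-0.3, 0.1, -2.4]
gripper_width: 0.0257
time: 22.58
tcp_pos: [0.4749, 0.1631, 0.1261]
orientation: [-180.0, -0.0, 129.9]
force: [-0.4, 0.3, -1.5]
gripper_width: 0.0254
time: 22.7
tcp_pos: [0.4751, 0.1609, 0.1261]
orientation: [-180.0, -0.0, 129.7]
force: [0.2, -0.4, -0.1]
gripper_width: 0.0254
```

```bash
python3 -m handwheel '[[0,0,0,15,0],[0,0,0,15,0],[0,0,0,5,0],[0,0,0,1,0],[0,0,0,0,0]]';python3 -m handwheel '[[0,0,0,1,0],[0,0,0,1,0],[0,0,0,1,0],[0,0,0,0,0]]';python3 -m handwheel '[[0,0,0,1,0],[0,0,0,0,0]]';
```

```text
time: 23.32
tcp_pos: [0.4758, 0.1612, 0.0907]
orientation: [180.0, 0.0, 129.6]
force: [0.7, 0.2, -1.7]
gripper_width: 0.0255
time: 23.82
tcp_pos: [0.4754, 0.1614, 0.0873]
orientation: [-180.0, 0.0, 129.6]
force: [-0.3, -0.4, -1.5]
gripper_width: 0.0258
time: 24.08
tcp_pos: [0.4754, 0.1614, 0.0871]
orientation: [180.0, 0.0, 129.6]
force: [-2.2, 0.3, 5.3]
gripper_width: 0.0257
```

Contact again at the same height. I'll try a few hop offsets.

```bash
python3 -m handwheel '[[0,0,0,-2,0],[0,0,1.5,0,0],[0,0,0,3,0],[0,0,0,0,0]]';python3 -m handwheel '[[0,0,0,-3,0],[0,0,-3,0,0],[0,0,0,3,0],[0,0,0,0,0]]'; python3 -m handwheel '[[0,0,0,-3,0],[0,1.5,1.5,0,0],[0,0,0,3,0],[0,0,0,0,0]]'; python3 -m handwheel '[[0,0,0,-3,0],[0,-3,0,0,0],[0,0,0,3,0],[0,0,0,0,0]]'
```

```text
time: 24.58
tcp_pos: [0.4772, 0.1626, 0.0871]
orientation: [179.9, 0.0, 129.6]
force: [-2.4, -1.3, 13.4]
gripper_width: 0.0258
time: 25.08
tcp_pos: [0.4739, 0.1601, 0.0871]
orientation: [180.0, 0.0, 129.6]
force: [-4.8, -2.7, 17.8]
gripper_width: 0.0258
time: 25.58
tcp_pos: [0.4746, 0.1629, 0.087]
orientation: [179.9, 0.0, 129.6]
force: [-4.9, -0.3, 16.8]
gripper_width: 0.0257
time: 26.08
tcp_pos: [0.4768, 0.1599, 0.087]
orientation: [180.0, 0.1, 129.6]
force: [-3.5, -2.8, 18.2]
gripper_width: 0.0257
```

Not dropping either, so it goes back to its pocket, and the third is next.

```bash
python3 -m handwheel '[[0,0,0,-10,0],[0,0,0,-32,0],[0,-20,-12,0,0],[0,-44,-30,0,0],[0,-44,-30,0,0],[0,-44,-30,0,0],[0,-44,-30,0,0],[0,-44,-30,0,0],[0,-44,-30,0,0],[0,-44,-30,0,0]]';python3 -m handwheel '[[0,-34,-24,0,0],[0,0,0,0,0],[0,0,0,0,0]]'
```

```text
time: 27.32
tcp_pos: [0.5142, -0.2358, 0.1267]
orientation: [-180.0, -0.0, 129.6]
force: [0.9, 0.2, -1.3]
gripper_width: 0.0257
time: 27.7
tcp_pos: [0.5169, -0.2751, 0.1265]
orientation: [-180.0, -0.1, 129.6]
force: [0.3, 0.6, -1.7]
gripper_width: 0.0254
```

```bash
python3 -m handwheel '[[0,-1,0,40,0],[0,0,0,28,0],[0,0,0,8,0],[0,0,0,3,0],[0,0,0,1,0],[0,0,0,0,0]]';python3 -m handwheel '[[60,0,0,0,0],[60,0,0,0,0],[60,0,0,0,0],[60,0,0,-30,0],[60,0,0,-35,0],[60,0,0,0,10.3],[60,0,0,0,10.3],[60,0,0,0,0]]';python3 -m handwheel '[[60,46,24,0,0],[60,50,30,0,0],[60,50,30,0,0],[60,0,0,0,0],[60,0,0,0,0]]'
python3 - <<'E'
from h import *
from cell import sense,snapshot
s=snapshot("scene");np.savez("scene3.npz",**s);im=s["image"][150:300,280:440,::-1];cv2.imwrite("pics/a5.png",cv2.resize(im,None,fx=4,fy=4,interpolation=cv2.INTER_CUBIC))
t=sense(); print(t['tcp_pos'],t['orientation'],t['force'])
E
```

```text
time: 28.45
tcp_pos: [0.5184, -0.2761, 0.048]
orientation: [180.0, 0.0, 129.6]
force: [-0.7, -0.2, -2.0]
gripper_width: 0.0255
time: 29.45
tcp_pos: [0.5183, -0.2763, 0.1125]
orientation: [180.0, 0.0, 109.1]
force: [-0.6, -0.5, -0.1]
gripper_width: 0.0511
time: 30.08
tcp_pos: [0.55, -0.111, 0.1122]
orientation: [-180.0, 0.0, 109.1]
force: [1.1, -1.3, -0.1]
gripper_width: 0.0516
[ 0.54993527 -0.11165579  0.11225131] [-1.79981114e+02  2.46717894e-02  1.09037725e+02] [-0.08120635  0.46963128 -0.4376177 ]
```

View pics/a5.png

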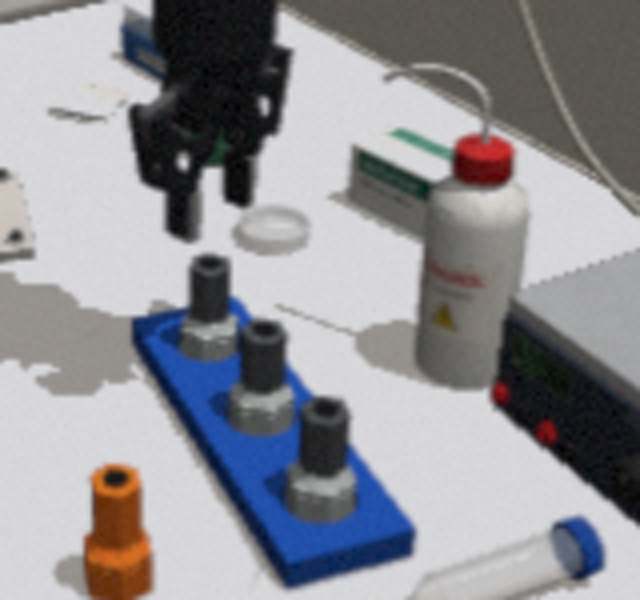

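All three sockets are upright. Gripping the far-left one.

```bash
python3 -m handwheel '[[60,0,0,35,0],[60,0,0,22,0],[60,0,0,9,0],[0,0,0,0,0],[0,0,0,0,0],[0,0,0,0,0],[0,0,0,0,0],[0,0,0,0,0]]' 25;python3 -m handwheel '[[60,0,0,0,0],[60,0,0,0,0],[60,0,0,0,-10],[60,0,0,0,-10],[60,0,0,0,-10],[60,0,0,0,-10],[60,0,0,0,-10],[60,0,0,0,-10],[60,0,0,0,0]]' 25; python3 -m handwheel '[[0,0,0,0,0],[0,0,0,0,0],[0,0,0,0,0],[0,0,0,0,0],[0,0,0,0,0]]' 40
```

```text
time: 31.12
tcp_pos: [0.5503, -0.1108, 0.0467]
orientation: [180.0, 0.0, 109.0]
force: [-0.3, -0.5, 0.0]
gripper_width: 0.0258
time: 32.25
tcp_pos: [0.5501, -0.1109, 0.0463]
orientation: [180.0, 0.0, 168.9]
force: [-0.5, 1.2, 0.3]
gripper_width: 0.0516
time: 32.88
tcp_pos: [0.5502, -0.1109, 0.0464]
orientation: [180.0, 0.0, 169.0]
force: [0.6, 0.1, 1.2]
gripper_width: 0.0258
```

```bash
python3 -m handwheel '[[0,0,0,-20,0],[0,0,0,-30,0],[0,0,0,-30,9.9],[0,0,0,0,9.9],[0,0,0,0,9.8],[0,0,0,0,9.8],[0,0,0,0,0]]' 40
python3 -m handwheel '[[0,30,14,0,0],[0,45,20,0,0],[0,45,20,0,0],[0,45,20,0,0],[0,45,20,0,0],[0,37,18,0,0],[0,10,4,0,0],[0,0,0,0,0],[0,0,0,0,0]]' 
```

```text
time: 33.75
tcp_pos: [0.5495, -0.1108, 0.1258]
orientation: [-180.0, -0.0, 129.7]
force: [-0.3, -0.2, -1.0]
gripper_width: 0.0254
time: 34.88
tcp_pos: [0.4758, 0.1601, 0.1262]
orientation: [-180.0, 0.0, 129.6]
force: [0.6, -0.3, -2.1]
gripper_width: 0.0254
```

```bash
python3 -m handwheel '[[0,0,0,15,0],[0,0,0,15,0],[0,0,0,5,0],[0,0,0,1,0],[0,0,0,0,0]]';python3 -m handwheel '[[0,0,0,1,0],[0,0,0,1,0],[0,0,0,1,0],[0,0,0,0,0]]';python3 -m handwheel '[[0,0,0,1,0],[0,0,0,0,0]]';python3 -m handwheel '[[0,0,0,1,0],[0,0,0,0,0]]'
```

```text
time: 35.5
tcp_pos: [0.4761, 0.1609, 0.0907]
orientation: [180.0, 0.0, 129.6]
force: [0.1, 0.8, -1.1]
gripper_width: 0.0256
time: 36.0
tcp_pos: [0.4756, 0.1611, 0.0873]
orientation: [-180.0, -0.0, 129.6]
force: [0.5, 1.0, -0.9]
gripper_width: 0.0254
time: 36.25
tcp_pos: [0.4755, 0.1611, 0.0862]
orientation: [-180.0, -0.0, 129.6]
force: [0.1, 0.2, -1.2]
gripper_width: 0.0254
time: 36.5
tcp_pos: [0.4756, 0.1611, 0.0852]
orientation: [-180.0, -0.0, 129.6]
force: [-0.3, 0.8, -1.3]
gripper_width: 0.0256
```

It goes past nut-top height with no force, so this one fits. Continuing down to the washer.

```bash
python3 -m handwheel '[[0,0,0,3,0],[0,0,0,3,0],[0,0,0,3,0],[0,0,0,0,0]]';python3 -m handwheel '[[0,0,0,2,0],[0,0,0,1,0],[0,0,0,1,0],[0,0,0,0,0]]';python3 -m handwheel '[[0,0,0,1,0],[0,0,0,0,0]]';
```

```text
time: 37.0
tcp_pos: [0.4753, 0.161, 0.0759]
orientation: [-180.0, -0.0, 129.6]
force: [0.1, -0.5, -1.9]
gripper_width: 0.0255
time: 37.5
tcp_pos: [0.4756, 0.1611, 0.0722]
orientation: [-180.0, -0.0, 129.6]
force: [0.1, 0.1, -1.8]
gripper_width: 0.0257
time: 37.75
tcp_pos: [0.4758, 0.1611, 0.0714]
orientation: [180.0, 0.0, 129.6]
force: [-0.3, 0.2, -0.5]
gripper_width: 0.0258
```

```bash
python3 -m handwheel '[[0,0,0,1,0],[0,0,0,0,0]]';python3 -m handwheel '[[0,0,0,0.5,0],[0,0,0,0,0],[0,0,0,0,0]]'
python3 - <<'E'
from h import *
from cell import sense,snapshot
s=snapshot("scene");im=s["image"][150:300,230:410,::-1];cv2.imwrite("pics/a6.png",cv2.resize(im,None,fx=4,fy=4,interpolation=cv2.INTER_CUBIC))
t=sense(); print(t['tcp_pos'],t['orientation'],t['force'],t['ft_torque'])
E
```

```text
time: 38.0
tcp_pos: [0.4758, 0.1611, 0.0714]
orientation: [180.0, 0.0, 129.6]
force: [-1.7, -0.7, 7.8]
gripper_width: 0.0255
time: 38.38
tcp_pos: [0.4758, 0.1611, 0.0714]
orientation: [179.9, 0.0, 129.6]
force: [-3.4, -1.1, 11.4]
gripper_width: 0.0253
[0.47582799 0.16111921 0.07138739] [1.79938378e+02 2.71161672e-02 1.29597014e+02] [-3.02551608 -0.60331231 10.69983876] [-0.29434758  0.86177389  0.02721635]
```

View pics/a6.png

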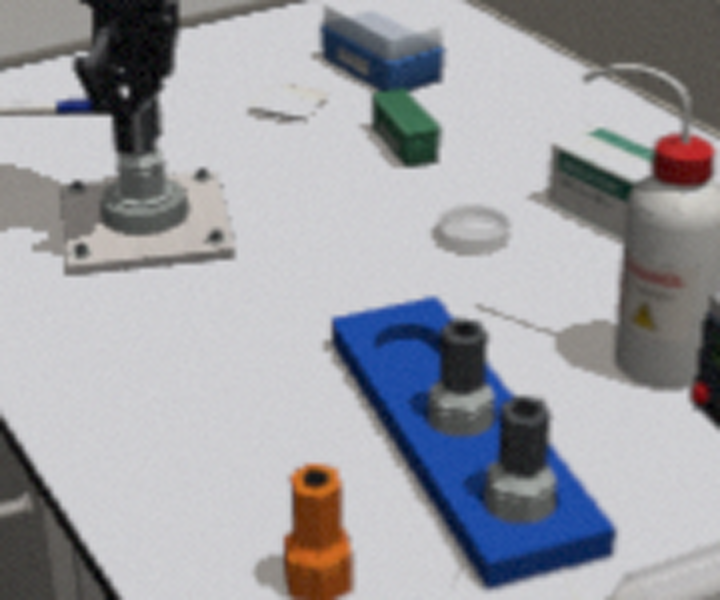

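The socket sits on the washer at crop (145,185): stop at 0.0714 m, 15.7 mm below the nut-top stop, pressing about 11 N. Both others stand upright in the rack, so I'm handing in.

```bash
python3 -c "
from cell import arm
print(arm.close_job())"
```

```text
the job is handed in; nothing more can be done
None
```

The third socket I tried, from the far-left pocket (about x 0.55, y -0.11 m), is the one that fits, and it is seated on the nut. I handed the job in at about 38 s with it still gripped.

- **Sockets that did not fit:** The middle and near-right sockets both stopped on the nut's top, with the tool tip at 0.0871 m. I tried each at several small sideways offsets, pressing with less than about 19 N, and neither dropped. Both went back upright in their own pockets.
- **The right socket:** It slid over the nut without resistance and stopped on the washer at 0.0714 m, 15.7 mm lower (nominal 16 mm). It is held with 40 N of grip and pressed down with about 11 N.
- **Last picture:** The skirt sits on the washer, the two other sockets are upright in the rack, and the decoy looks unmoved. The dish and marker also look unmoved, though the marker is partly hidden by the gripper. The timer was outside that crop, so I did not recheck it.
- **Disagreements:** The two cameras differed by about 2 mm on the port position. I used the average, and it was good enough for the fit. A sideways force of about 3 N remains on the seated socket.

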